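# Heft the closed cases and fetch the V-block to the surface plate

### The job

Only one of the four closed steel cases on the tray has its V-block in it; the others hold just the light clamp and must not be opened. Find the heavy one by its weight, press its thumb catch and slide its lid open, lift out the V-block and set it down gently on the granite surface plate. Then slide the lid fully shut until the catch snaps in, leaving all four cases standing where they were (within 4 cm) and the other tools undisturbed.

Things in the scene. Friction and masses are not known exactly. Their poses are not given: they have to be found in the camera images.
- case_1: one of four identical closed sheet-steel cases side by side on the tray, 108 (x) x 58 (y) x 58 mm high, walls and floor 4 mm. Origin: centre of the underside; x lengthwise, away from the robot, z up. Heights below are above this underside. It can be lifted by its sides (58 mm wide) or by the bridge on its lid. Which case is the heavy one differs every time; the numbers say nothing.
- case_2: another, like case_1. All four: the lid slides out in a dovetail towards the near end (-x). A case holding a clamp weighs about 0.47 kg in all (0.44 to 0.50), the one holding the V-block about 0.78 kg (0.72 to 0.87). Inside 100 x 50 mm clear; the contents lie centred on the origin in a pocket in foam, pocket floor 8 mm high, foam top 16 mm high.
- case_3: another, like case_1. The V-block inside the heavy case: plain steel, 45 (x) x 34 (y) x 36 mm high, V up, so it reaches from 8 to 44 mm height, within about 3 mm and 3 degrees of the case's centre and axes. With the lid out there is 27 mm free at each of its x ends: take it by its end faces with the fingertips above the foam.
- case_4: another, like case_1. The light cases hold a bare clamp stirrup 42 x 34 x 10 mm of 0.05 kg instead.
- lid_1 (a joint): lid of case_1: 0 shut, 0.100 (m) fully out towards the case's -x, kept by a stop; slides at about 1 N. 4 mm plate 104 x 49 mm, top 54 mm high. A stiff bridge on it: crossbar 8 mm thick (case x -32 to -24 mm when shut), 44 mm long in y, 70 to 78 mm high, on two end posts; the catch rocks under it. Bridge and lid move as one; push it either way or pinch it.
- lid_2 (a joint): lid of case_2: 0 shut, 0.100 (m) fully out towards the case's -x, kept by a stop; slides at about 1 N. As lid_1.
- lid_3 (a joint): lid of case_3: 0 shut, 0.100 (m) fully out towards the case's -x, kept by a stop; slides at about 1 N. As lid_1.
- lid_4 (a joint): lid of case_4: 0 shut, 0.100 (m) fully out towards the case's -x, kept by a stop; slides at about 1 N. As lid_1.
- catch_1 (a joint): sprung rocker catch on lid_1, rad: 0 at rest, 0.35 fully pressed. Pivot at case x -28 mm under the bridge. Its thumb roll (12 mm diameter, 28 mm along y) is behind the bridge: centre at case x -10 mm when shut, top 66 mm high. Pressed 4.5 mm down (0.25 rad) it frees the lid; full stroke 6.4 mm, about 3 N. Hold it down for the first 12 mm of the slide.
- catch_2 (a joint): sprung rocker catch on lid_2, rad: 0 at rest, 0.35 fully pressed. As catch_1. How all four work: the tooth, at the front end, hooks behind the near wall. When the lid is pushed back in, the tooth rides over that wall by itself (lid needs about 3 N) and springs back to 0 as the lid comes home; the rocker's front arm, before the bridge, may rise to 66 mm height meanwhile.
- catch_3 (a joint): sprung rocker catch on lid_3, rad: 0 at rest, 0.35 fully pressed. As catch_1.
- catch_4 (a joint): sprung rocker catch on lid_4, rad: 0 at rest, 0.35 fully pressed. As catch_1.
- tray: fixed rubber-lined tray under the cases, 150 (x) x 350 (y) mm, 3 mm thick; origin at the centre of its underside. Its far (+x) edge is turned up 30 mm; the cases stand square to it, 3 to 15 mm clear of it, about 88 mm apart centre to centre (30 mm gaps). A light case pushed away from the robot may slide back against that edge; that does no harm.
- plate: fixed dark granite surface plate, 150 x 150 mm, top face 40 mm above the bench; origin at the centre of its underside
- ratchet: ratchet handle lying on the bench in front of the tray, 220 mm long (its x), up to 36 mm high; origin near its middle on the underside; leave alone
- socket: steel socket standing on the bench, 32 mm diameter, 42 mm high; origin at the centre of its underside; leave alone
- screwdriver: screwdriver lying on the bench beyond the surface plate, about 190 mm long (its x), 30 mm high; leave alone
Not all that is in view belongs to the job. What is shaped like the case_4 but red is not meant. Leave any orange look-alike of the case_2 alone.

How it is judged:
On the way, in this order (a step that is already met when the one before it is completed fails the run):
1. the lid of a case is slid well open (value of joint any of lid_1, lid_2, lid_3, lid_4 above 0.085 m), for 0.1 s.
2. the V-block rests on the surface plate with its full weight (contact force between plate and anything else between 2.6 and 5.2 N and contact force between the fingers and anything else below 0.3 N), for 0.3 s.
At the end, for the whole second after the job is handed in: The V-block alone rests with its full weight (2.6 to 5.2 N) on the surface plate; all four lids are fully shut (within 4 mm) with their catches sprung back (within 0.06 rad); all four cases stand upright (within 0.06 rad) and at rest within 40 mm of where they began (contact force between plate and anything else between 2.6 and 5.2 N and value of joint each of lid_1, lid_2, lid_3, lid_4 below 0.004 m and value of joint each of catch_1, catch_2, catch_3, catch_4 below 0.06 rad and distance of each of case_1, case_2, case_3, case_4 from where it was at the start of the episode below 0.04 m and angle between each of case_1, case_2, case_3, case_4's own z axis and vertical below 0.06 rad and linear speed of each of case_1, case_2, case_3, case_4 below 0.02 m/s); the robot touches nothing.
It fails at once if a case without the V-block is opened (lid out and still, the case at rest with nothing heavy in it, the V-block not yet taken to the plate, and the fingers empty or still at the lid) (contact force between plate and anything else below 1 N and ((value of joint lid_1 above 0.05 m and velocity of joint lid_1 between -0.01 and 0.01 m/s and contact force between case_1_c1 and anything else below 0.8 N and linear speed of case_1 below 0.002 m/s and angular speed of case_1 below 0.02 rad/s and ((contact force between the fingers and anything else below 0.2 N and horizontal distance between the grasp point and plate above 0.15 m) or (x of the grasp point in the frame of case_1 between -0.17 and -0.06 m and z of the grasp point in the frame of case_1 below 0.095 m and y of the grasp point in the frame of case_1 between -0.03 and 0.03 m))) or (value of joint lid_2 above 0.05 m and velocity of joint lid_2 between -0.01 and 0.01 m/s and contact force between case_2_c1 and anything else below 0.8 N and linear speed of case_2 below 0.002 m/s and angular speed of case_2 below 0.02 rad/s and ((contact force between the fingers and anything else below 0.2 N and horizontal distance between the grasp point and plate above 0.15 m) or (x of the grasp point in the frame of case_2 between -0.17 and -0.06 m and z of the grasp point in the frame of case_2 below 0.095 m and y of the grasp point in the frame of case_2 between -0.03 and 0.03 m))) or (value of joint lid_3 above 0.05 m and velocity of joint lid_3 between -0.01 and 0.01 m/s and contact force between case_3_c1 and anything else below 0.8 N and linear speed of case_3 below 0.002 m/s and angular speed of case_3 below 0.02 rad/s and ((contact force between the fingers and anything else below 0.2 N and horizontal distance between the grasp point and plate above 0.15 m) or (x of the grasp point in the frame of case_3 between -0.17 and -0.06 m and z of the grasp point in the frame of case_3 below 0.095 m and y of the grasp point in the frame of case_3 between -0.03 and 0.03 m))) or (value of joint lid_4 above 0.05 m and velocity of joint lid_4 between -0.01 and 0.01 m/s and contact force between case_4_c1 and anything else below 0.8 N and linear speed of case_4 below 0.002 m/s and angular speed of case_4 below 0.02 rad/s and ((contact force between the fingers and anything else below 0.2 N and horizontal distance between the grasp point and plate above 0.15 m) or (x of the grasp point in the frame of case_4 between -0.17 and -0.06 m and z of the grasp point in the frame of case_4 below 0.095 m and y of the grasp point in the frame of case_4 between -0.03 and 0.03 m))))).
It fails at once if the V-block is let go high above the surface plate (more than about 2 cm) (((value of joint lid_1 above 0.03 m and contact force between case_1_c1 and anything else below 0.3 N) or (value of joint lid_2 above 0.03 m and contact force between case_2_c1 and anything else below 0.3 N) or (value of joint lid_3 above 0.03 m and contact force between case_3_c1 and anything else below 0.3 N) or (value of joint lid_4 above 0.03 m and contact force between case_4_c1 and anything else below 0.3 N)) and contact force between plate and anything else below 1 N and contact force between the fingers and anything else below 0.2 N and horizontal distance between the grasp point and plate below 0.151 m and height (world z) of the grasp point above 0.095 m).
It fails at once if the V-block is dropped on the surface plate or knocked hard (more than 65 N, as by a flat fall of more than about 7 mm) (contact force between plate and anything else above 65 N).
It fails at once if a bystander tool is moved more than 30 mm (distance of any of ratchet, socket, screwdriver from where it was at the start of the episode above 0.03 m).
It fails at once if a case is tipped over (angle between any of case_1, case_2, case_3, case_4's own z axis and vertical above 0.8 rad).
It also fails if it takes over 72 s, if anything falls off the work surface, if the arm or the gripper's body presses on something with over 40 N, if the wrist force passes 120 N, or if a joint passes its speed limit or range.

### The arm

A 6-joint arm with a two-finger parallel gripper is mounted at the origin on the work surface. World frame = base frame: x ahead of the robot, y to its left, z up, the work surface at z = 0. Lengths are in m, angles in rad, forces in N, time in s.
With the tool pointing down it reaches from about 0.25 to 0.8 m from the base axis. Payload 3.9 kg.
Tool frame: the origin (TCP) lies midway between the tips of the shut fingers; the grasp point (between the pads) lies 19 mm behind it; x points along the fingers, y is the direction in which the jaws open and shut, and the axes are right-handed (so a half turn about x gives the same grasp; the last joint's range is limited). The gripper opens to 85 mm and grips with 20 to 120 N. Pads are 22 mm wide; open, the fingers measure 114 mm over their backs; the gripper's body (76 mm by 85 mm) begins 54 mm behind the grasp point. The pads swing forward as they close: fully open they stand 13 mm farther back than shut.
Start: joints at [1.253, 0.26, -0.138, 1.173, 0, 1.571], TCP at [0.164, 0.499, 0.231] pointing down, gripper open.
Joint ranges: [-2.78, 2.78], [-0.83, 1.72], [-1.28, 1.37], [-1.9, 2.12], [-1.57, 1.48], [-3.14, 3.14]. Speed limits (rad/s): [2.57, 2.57, 3.14, 3.14, 3.14, 3.14].

### API

Orientations are given as a rotation vector (axis times angle).
In Python, from bench import bot, viewer, ticket gives the robot as it stands.
- The arm moves only by the tool play_rows, never from a script. Its argument "targets" is a list of rows, each an object with "dp": the shift along the tool's x, y, z in m, a list of three; "roll": the turn about the tool's x in degrees. In form: [{"dp": [x, y, z], "roll": roll}, ...]. A call has 1 to 20 rows; each row is the pose to reach, as a shift and turn from the pose commanded when the call began, along the tool's axes at that moment; what a row does not reach only later rows make up. A row lasts 1/8 s, in which the tool goes at most 62.5 mm and 10.7 degrees, less where a joint would pass 70% of its speed; a pose out of reach is approached as far as the arm can. A call with a gripper value outside its range is refused whole. "claw" is the opening in per cent of the stroke, from 0 (shut) to 100 (fully open), set as the call begins (left out, the last holds). The fingers move at their own pace and stop on an object; the grip force is fixed at half the most. Time passes only in rows, so rows that repeat a pose let the fingers close. It gives the time, the measured TCP pose, the force and the opening at its end, in the units of the state.
- bot.sense(): the state, without advancing time (a new reading comes with each control period).
- viewer.camera(name): name is "scene" or "top" or "wrist"; returns a dict with "image" (384x512x3 uint8, blue, green, red), "camera_matrix" (3x3 intrinsics, pixels), "R" (3x3) and "t" (3): a world point X has camera coordinates R X + t. Camera axes: x right, y down, z forward; pixel columns grow to the right and rows downward; lengths in m; the calibration is good to about 2 mm. A picture is of the moment at which its call begins. There is no depth.
- ticket.hand_in(): hands the job in, once; it reports no verdict.
The state is a dict: "time": time; "joint_positions": joint angles; "qd": joint speeds; "tau": joint torques, N m; "tcp_pos": TCP position; "tool_rot": TCP orientation; "wrist_force": force on the tool from outside, world axes, zero at the start; "torque": the same for the moment, N m; "width": opening from 0.0 (shut) to 1.0 (fully open).
Only numpy, scipy, OpenCV 4.12 (cv2) and the standard library are available. Lean on these libraries where they do the work, as an engineer would, in place of code of your own. Each camera call takes 0.05 s, during which the arm holds its last target. There are 200 camera calls.

## Working session

There is one attempt and no reset: what is moved stays moved. The work goes in short steps, Python scripts to look and compute and a tool call to move; the robot and the scene stay as the last step left them, time stands still between calls to the robot, and variables do not carry over. Pictures are saved under pics/ and viewed, about 8 in all and at most 12, crops included, and the job is handed in when it is done.

Besides the shell and the picture viewer there is one more tool, called after ">>>" as name([rows], argument=value, ...), one row to a line, values as JSON. play_rows: Moves the arm, as the interface text tells. Its arguments: {"type":"object","properties":{"targets":{"type":"array"},"claw":{"type":"number"}},"required":["targets"]}

```bash
ls; mkdir -p pics
python3 - <<'E'
from bench import bot,viewer
import cv2,numpy as np,json,pickle
s=bot.sense();print({k:np.round(v,3).tolist() for k,v in s.items()})
d={}
for n in("top","scene"):
    c=viewer.camera(n);d[n]=c;cv2.imwrite(f"pics/{n}0.png",cv2.resize(c["image"],(768,576),interpolation=cv2.INTER_CUBIC))
    R=np.array(c["R"]);print(n,np.round(-R.T@c["t"],3),np.round(R,2).tolist(),np.round(c["camera_matrix"],1).tolist())
pickle.dump(d,open("d0.pkl","wb"))
E
```

```text
pics
{'time': 0.0, 'joint_positions': [1.253, 0.261, -0.139, 1.173, -0.0, 1.571], 'qd': [-0.001, -0.002, -0.001, 0.0, 0.0, -0.0], 'tau': [0.001, -40.568, 25.392, 0.019, 0.0, -0.0], 'tcp_pos': [0.164, 0.498, 0.23], 'tool_rot': [0.248, 1.557, -0.251], 'wrist_force': [0.528, -0.078, -0.1], 'torque': [-0.033, 0.027, 0.048], 'width': 1.003}
top [0.501 0.067 0.931] [[0.0, -1.0, 0.01], [-1.0, -0.0, -0.09], [0.09, -0.01, -1.0]] [[420.6, 0.0, 258.2], [0.0, 420.6, 193.9], [0.0, 0.0, 1.0]]
scene [ 1.055 -0.325  0.733] [[0.61, 0.79, 0.01], [0.57, -0.44, -0.69], [-0.55, 0.43, -0.72]] [[451.7, 0.0, 250.7], [0.0, 451.7, 184.4], [0.0, 0.0, 1.0]]
```

View pics/top0.png

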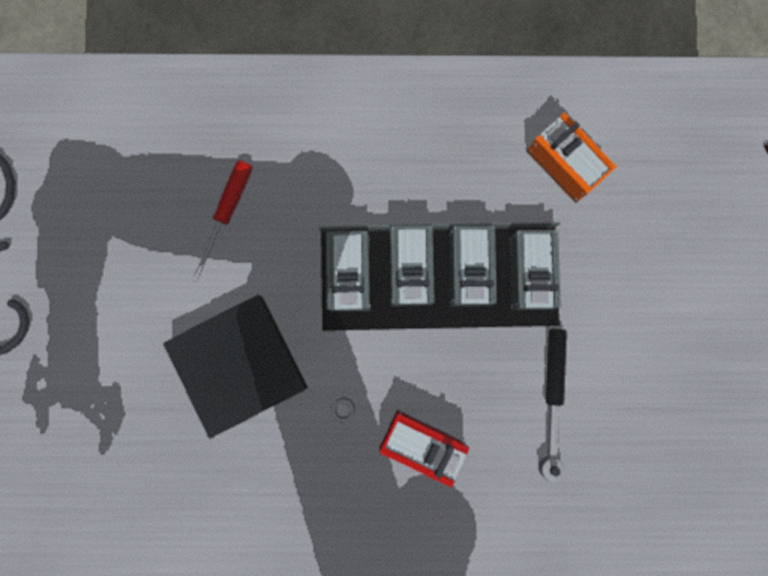

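View pics/scene0.png

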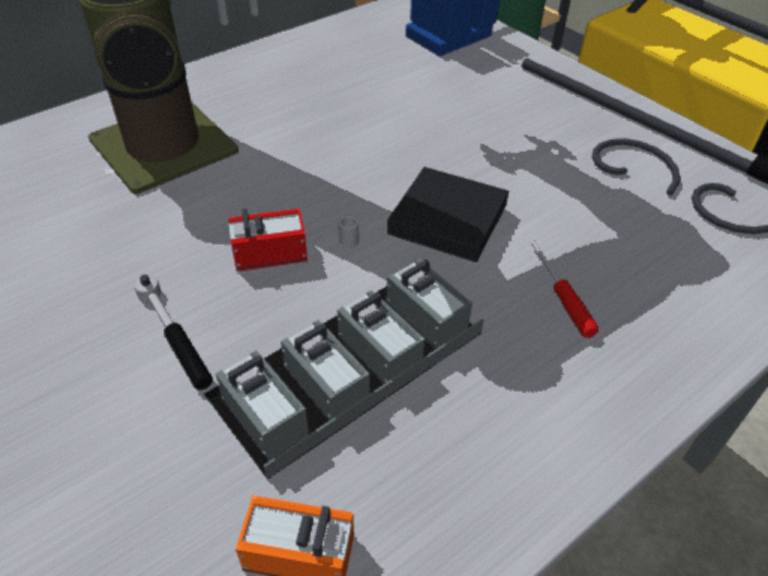

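The four grey cases on the black tray are at about (348,270), (411,265), (474,265) and (537,270). They fit the description. The red case (425,447) and the orange case (572,157) are look-alikes to leave alone. The plate is at (235,366), the socket at (344,408), the ratchet at (555,400) and the screwdriver at (225,215).

```bash
cat > h.py <<'E'
import numpy as np,cv2
from scipy.spatial.transform import Rotation as Ro
def ray(c,uv,z):
    R=np.array(c["R"]);t=np.array(c["t"]).ravel();K=np.array(c["camera_matrix"])
    uv=np.atleast_2d(uv).astype(float)
    d=np.c_[uv,np.ones(len(uv))]@np.linalg.inv(K).T@R
    o=-R.T@t
    return o+d*((z-o[2])/d[:,2])[:,None]
def proj(c,X):
    p=np.atleast_2d(X)@np.array(c["R"]).T+np.array(c["t"]).ravel()
    p=p@np.array(c["camera_matrix"]).T
    return p[:,:2]/p[:,2:]
def tool(v,s): # world vector -> tool axes
    return Ro.from_rotvec(s["tool_rot"]).inv().apply(v)
E
python3 - <<'E'
import pickle;from h import *
d=pickle.load(open("d0.pkl","rb"));c=d["top"];im=c["image"]
g=im.astype(int);sat=g.max(2)-g.min(2)
crop=im[140:230,205:385];cv2.imwrite("pics/crop0.png",cv2.resize(crop,None,fx=4.4,fy=4.4,interpolation=cv2.INTER_CUBIC))
# rows through the tray: brightness profile
gray=cv2.cvtColor(im,cv2.COLOR_BGR2GRAY)
# grey (non-black) inside tray
m=(gray>45).astype(np.uint8);m[:,:214]=0;m[:,373:]=0;m[:152]=0;m[217:]=0
for name,th,z in(("case",50,.061),("lid",150,.057)):
    mm=((gray>th)&(m>0)).astype(np.uint8)
    n,l,st,ce=cv2.connectedComponentsWithStats(mm)
    for i in range(1,n):
        if st[i,4]<60: continue
        p=np.argwhere(l==i)[:,::-1].astype(np.float32)
        r=cv2.boxPoints(cv2.minAreaRect(ray(c,p,z)[:,:2].astype(np.float32)))
        rr=cv2.minAreaRect(ray(c,p,z)[:,:2].astype(np.float32))
        print(name,st[i].tolist(),np.round(rr[0],4),np.round(rr[1],4),round(rr[2],1))
# plate
mm=((gray<60)).astype(np.uint8);mm[:,220:]=0;mm[:190]=0
mm=cv2.morphologyEx(mm,cv2.MORPH_OPEN,np.ones((5,5)))
k=max(cv2.findContours(mm,0,2)[0],key=cv2.contourArea)
rr=cv2.minAreaRect(ray(c,k[:,0],.04)[:,:2].astype(np.float32));print("plate",rr)
E
```

```text
case [218, 152, 81, 56, 2975] [0.6089 0.0559] [0.1153 0.1677] 0.5
case [300, 152, 32, 52, 1479] [ 0.6131 -0.0637] [0.0652 0.1079] 89.5
case [343, 152, 30, 62, 1507] [ 0.6036 -0.1512] [0.0611 0.1283] 88.6
lid [266, 153, 18, 25, 408] [0.6396 0.0218] [0.0358 0.051 ] 89.9
lid [307, 153, 19, 26, 411] [ 0.6388 -0.0653] [0.0531 0.0379] 0.1
lid [225, 156, 16, 26, 274] [0.632  0.1099] [0.0529 0.0314] 0.2
lid [349, 156, 19, 25, 394] [ 0.6336 -0.1543] [0.051  0.0377] 0.1
lid [266, 191, 19, 11, 171] [0.5732 0.0207] [0.0212 0.0369] 4.2
lid [308, 192, 18, 10, 162] [ 0.5733 -0.0658] [0.0189 0.0358] 0.1
lid [223, 195, 18, 11, 176] [0.5657 0.1116] [0.0209 0.0354] 0.2
lid [351, 194, 18, 11, 150] [ 0.5682 -0.1558] [0.021  0.0361] 0.1
plate ((0.4761388599872589, 0.26869577169418335), (0.14978256821632385, 0.15185359120368958), 27.251514434814453)
```

View pics/crop0.png

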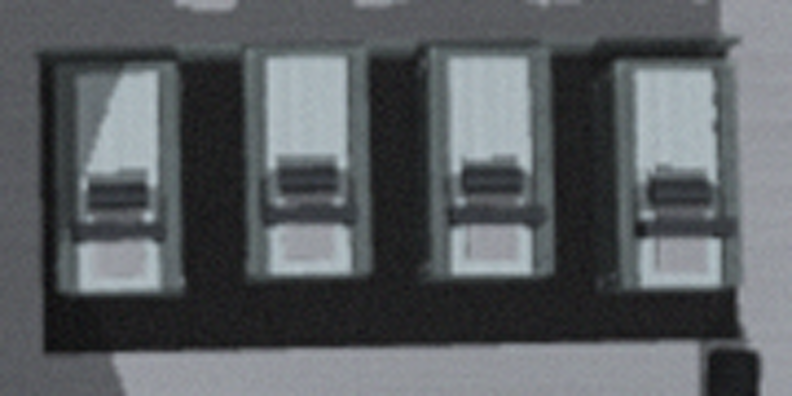

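The crop shows four grey cases, each with the bar toward the near end and the roll behind it. Case 1's bar is at crop (118,231) and its roll at (117,192). Next I refine x with the bar and roll, and work out the tool axes.

Run:
```python
import pickle;from h import *
from bench import bot
d=pickle.load(open("d0.pkl","rb"));c=d["top"];gray=cv2.cvtColor(c["image"],cv2.COLOR_BGR2GRAY)
for u0 in(232,275.5,317,360):
    u=slice(int(u0)-5,int(u0)+6)
    p=gray[:,u].mean(1)
    print(u0,[int(x) for x in p[150:212]])
s=bot.sense();R=Ro.from_rotvec(s["tool_rot"]).as_matrix();print(np.round(R,3))
for row in (180,192,206): print(row, ray(c,[275,row],.069)[0],ray(c,[275,row],.081)[0],ray(c,[275,row],.061)[0])
# rim left/right edges of cases
for r in(165,172,200):print(r,gray[r,212:378].tolist())
```

```text
232 [80, 60, 44, 40, 64, 78, 105, 134, 147, 149, 153, 155, 159, 161, 163, 161, 166, 168, 173, 175, 174, 176, 178, 177, 178, 178, 178, 178, 155, 125, 110, 83, 51, 49, 60, 59, 44, 67, 94, 99, 80, 62, 59, 65, 94, 139, 155, 155, 154, 155, 155, 155, 156, 171, 180, 158, 102, 48, 29, 30, 28, 28]
275.5 [86, 99, 123, 162, 178, 177, 177, 177, 177, 177, 178, 178, 177, 177, 178, 178, 177, 178, 178, 178, 178, 178, 178, 179, 176, 140, 112, 90, 58, 50, 60, 61, 45, 55, 87, 98, 82, 64, 60, 59, 85, 135, 156, 156, 155, 156, 154, 155, 152, 169, 180, 173, 117, 58, 36, 32, 31, 32, 30, 31, 31, 31]
317 [68, 91, 110, 158, 176, 178, 177, 177, 177, 177, 176, 178, 178, 177, 177, 178, 178, 178, 177, 178, 177, 177, 178, 179, 178, 157, 127, 98, 62, 48, 59, 63, 47, 51, 84, 97, 85, 66, 60, 59, 69, 131, 154, 154, 154, 155, 153, 154, 154, 170, 180, 179, 124, 63, 39, 31, 32, 31, 31, 31, 31, 33]
360 [41, 36, 32, 66, 96, 120, 161, 177, 177, 177, 177, 177, 176, 177, 177, 176, 177, 177, 177, 176, 177, 177, 176, 176, 177, 177, 177, 168, 133, 114, 86, 55, 52, 60, 62, 48, 63, 88, 96, 81, 65, 59, 61, 82, 133, 153, 153, 153, 15
[... 2046 characters left out ...]
169, 166, 158, 155, 154, 157, 157, 155, 155, 154, 153, 152, 163, 172, 181, 173, 131, 103, 98, 103, 95, 61, 27, 25, 26, 34, 28, 26, 31, 29, 28, 35, 27, 35, 29, 52, 91, 104, 98, 91, 112, 146, 176, 178, 176, 182, 179, 184, 182, 180, 178, 178, 181, 182, 185, 176, 180, 184, 179, 153, 88, 98, 104, 95, 69, 40, 31, 30, 30, 38, 31, 29, 34, 29, 37, 47, 60, 82, 85, 100, 92, 93, 129, 181, 178, 177, 180, 180, 183, 184, 181, 179, 177, 179, 181, 182, 180, 182, 182, 184, 155, 88, 87, 104, 98, 90, 42, 31, 28, 33, 35, 35, 26, 35, 32, 31, 38, 38, 39, 42, 55, 87, 99, 96, 103, 146, 177, 173, 160, 138, 155, 155, 152, 150, 154, 150, 152, 153, 152, 155, 156, 177, 181, 150, 81, 100, 101, 99, 116, 145, 153, 148, 149]
```

>>> play_rows([
  {"dp":[0.005,-0.022,0.04],"roll":-6},
  {"dp":[0.01,-0.049,0.09],"roll":-12},
  {"dp":[0.02,-0.076,0.14],"roll":-18.2},
  {"dp":[0.02,-0.103,0.19],"roll":-18.2},
  {"dp":[0.03,-0.13,0.24],"roll":-18.2},
  {"dp":[0.03,-0.157,0.29],"roll":-18.2},
  {"dp":[0.04,-0.184,0.34],"roll":-18.2},
  {"dp":[0.05,-0.211,0.39],"roll":-18.2},
  {"dp":[0.06,-0.238,0.44],"roll":-18.2},
  {"dp":[0.07,-0.265,0.49],"roll":-18.2},
  {"dp":[0.07,-0.292,0.54],"roll":-18.2},
  {"dp":[0.07,-0.312,0.578],"roll":-18.2},
  {"dp":[0.07,-0.312,0.578],"roll":-18.2},
  {"dp":[0.07,-0.312,0.578],"roll":-18.2},
  {"dp":[0.07,-0.312,0.578],"roll":-18.2},
  {"dp":[0.07,-0.312,0.578],"roll":-18.2},
], claw=85)

```text
time: 2.1
tcp_pos: [0.6149, 0.0227, 0.1615]
tool_rot: [-0.001, 1.571, 0.001]
wrist_force: [0.5, -0.2, -0.8]
width: 0.847
```

```bash
cat > look.py <<'E'
import sys;from h import *
from bench import bot,viewer
c=viewer.camera(sys.argv[1]);im=c["image"]
if len(sys.argv)>3:
    a=list(map(int,sys.argv[3:7]));im=im[a[0]:a[1],a[2]:a[3]]
f=min(800/im.shape[1],600/im.shape[0]);cv2.imwrite(f"pics/{sys.argv[2]}.png",cv2.resize(im,None,fx=f,fy=f,interpolation=cv2.INTER_CUBIC))
s=bot.sense();print({k:np.round(s[k],4).tolist() for k in("time","tcp_pos","joint_positions","wrist_force","width")})
print(np.round(Ro.from_rotvec(s["tool_rot"]).as_matrix(),3).tolist())
E
python3 look.py wrist w1
```

```text
{'time': 2.15, 'tcp_pos': [0.6151, 0.0226, 0.1616], 'joint_positions': [0.0367, 0.4484, -0.037, 1.0854, 0.0, 0.0355], 'wrist_force': [0.7914, -1.0281, 1.1725], 'width': 0.849}
[[0.0, -0.001, 1.0], [0.0, 1.0, 0.001], [-1.0, 0.0, 0.0]]
```

View pics/w1.png

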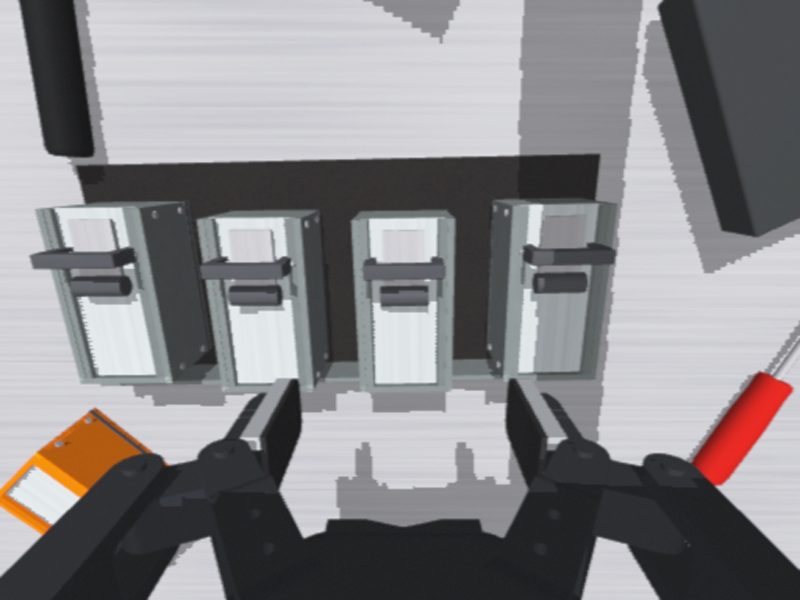

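The wrist view shows four grey cases between the orange case (lower left) and the plate. Their bars are at (82,259), (246,270), (404,270) and (570,256), and the fingers straddle case 2. I cross-check the bar positions by ray.

Run:
```python
from h import *
from bench import viewer
c=viewer.camera("wrist")
import pickle;pickle.dump(c,open("w.pkl","wb"))
for n,p in zip("4321",[(82,259),(246,268),(404,268),(570,255)]):
    print(n,"bar top",np.round(ray(c,np.array(p)*.64,.080)[0],4))
for n,p in zip("4321",[(83,204),(260,213),(403,213),(551,201)]):pass
for n,a,b in [("3 rim",(198,216),(302,213)),("2 rim",(352,213),(454,212)),("2 far",(362,389),(450,387))]:
    print(n,np.round(ray(c,np.array([a,b])*.64,.061),4).tolist())
```

```text
4 bar top [ 0.5826 -0.1474  0.08  ]
3 bar top [ 0.5874 -0.0608  0.08  ]
2 bar top [0.5874 0.0237 0.08  ]
1 bar top [0.5803 0.1118 0.08  ]
3 rim [[0.562, -0.0915, 0.061], [0.5603, -0.0332, 0.061]]
2 rim [[0.5603, -0.0053, 0.061], [0.5597, 0.0516, 0.061]]
2 far [[0.67, -0.0028, 0.061], [0.6685, 0.0531, 0.061]]
```

>>> play_rows([
  {"dp":[0.05,0.0,0],"roll":0},
  {"dp":[0.1,0.0,0],"roll":0},
  {"dp":[0.125,0.0,0],"roll":0},
  {"dp":[0.141,0.0,0],"roll":0},
  {"dp":[0.141,0.0,0],"roll":0},
  {"dp":[0.141,0.0,0],"roll":0},
])

```text
time: 2.95
tcp_pos: [0.6168, 0.0218, 0.0216]
tool_rot: [0.0, 1.568, 0.0]
wrist_force: [-0.4, -0.8, -0.3]
width: 0.851
```

>>> play_rows([
  {"dp":[0,0,0],"roll":0},
  {"dp":[0,0,0],"roll":0},
  {"dp":[0,0,0],"roll":0},
  {"dp":[0,0,0],"roll":0},
  {"dp":[0,0,0],"roll":0},
  {"dp":[-0.008,0,0],"roll":0},
  {"dp":[-0.015,0,0],"roll":0},
  {"dp":[-0.015,0,0],"roll":0},
  {"dp":[-0.015,0,0],"roll":0},
], claw=50)

```text
time: 4.08
tcp_pos: [0.6151, 0.0216, 0.0348]
tool_rot: [0.0, 1.572, -0.0]
wrist_force: [-0.2, -0.1, -8.1]
width: 0.672
```

>>> play_rows([
  {"dp":[0,0,0],"roll":0},
])

```text
time: 4.2
tcp_pos: [0.6151, 0.0216, 0.0348]
tool_rot: [0.0, 1.572, -0.0]
wrist_force: [0.2, -0.2, -7.7]
width: 0.673
```

>>> play_rows([
  {"dp":[0,0,0],"roll":0},
])

```text
time: 4.32
tcp_pos: [0.6154, 0.0217, 0.035]
tool_rot: [0.0, 1.571, -0.0]
wrist_force: [0.2, 0.4, -7.0]
width: 0.668
```

The reading is about 7.6 N, or 0.78 kg, with a noise of about 0.5 N. A light case would read at most 4.9 N, so case 2 is the heavy one. I set it back down.

>>> play_rows([
  {"dp":[0.006,0,0],"roll":0},
  {"dp":[0.011,0,0],"roll":0},
  {"dp":[0.014,0,0],"roll":0},
  {"dp":[0.015,0,0],"roll":0},
  {"dp":[0.015,0,0],"roll":0},
  {"dp":[0.015,0,0],"roll":0},
])

```text
time: 5.08
tcp_pos: [0.6151, 0.0217, 0.0223]
tool_rot: [0.0, 1.571, 0.0]
wrist_force: [-6.2, -1.1, 7.3]
width: 0.674
```

>>> play_rows([
  {"dp":[0,0,0],"roll":0},
  {"dp":[0,0,0],"roll":0},
  {"dp":[0,0,0],"roll":0},
  {"dp":[0,0,0],"roll":0},
  {"dp":[-0.05,0,0],"roll":0},
  {"dp":[-0.1,0,0],"roll":0},
  {"dp":[-0.141,0,0],"roll":0},
  {"dp":[-0.141,0,0],"roll":0},
  {"dp":[-0.141,0,0],"roll":0},
  {"dp":[-0.141,0,0],"roll":0},
], claw=85)

```text
time: 6.32
tcp_pos: [0.6144, 0.0217, 0.1595]
tool_rot: [0.0, 1.574, -0.0]
wrist_force: [-0.1, -0.0, -0.0]
width: 0.851
```

```bash
python3 look.py wrist w2 0 384 0 512
```

```text
{'time': 6.375, 'tcp_pos': [0.6144, 0.0217, 0.1595], 'joint_positions': [0.0353, 0.451, -0.0382, 1.0849, 0.0, 0.0354], 'wrist_force': [-0.3362, 0.0661, -1.1247], 'width': 0.8477}
[[-0.003, 0.0, 1.0], [-0.0, 1.0, -0.0], [-1.0, -0.0, -0.003]]
```

View pics/w2.png

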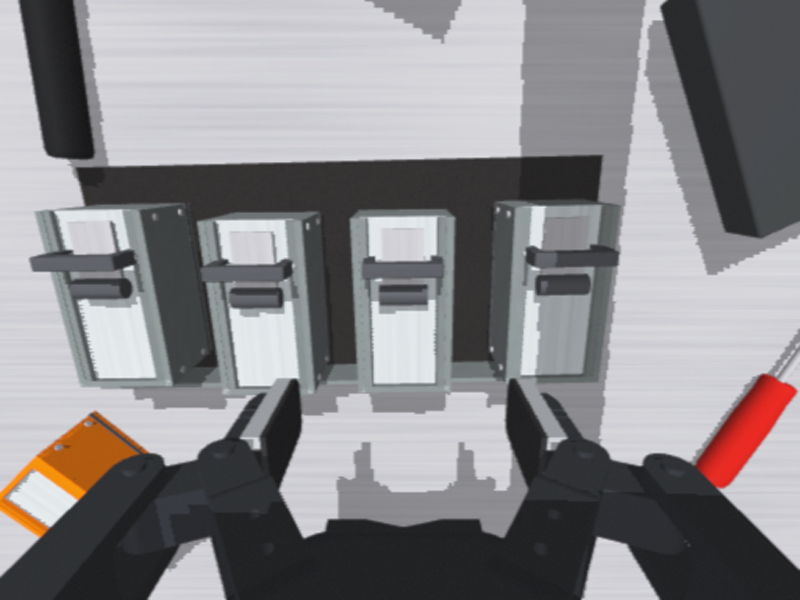

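Case 2 is back in place, with its bar at (403,270) and roll at (403,295), and the neighbours have not moved. I close the fingers and go down behind the bar onto the roll.

>>> play_rows([
  {"dp":[0,0,-0.009],"roll":0},
  {"dp":[0.0,0,-0.009],"roll":0},
  {"dp":[0.0,0,-0.009],"roll":0},
  {"dp":[0.0,0,-0.009],"roll":0},
  {"dp":[0.04,0,-0.009],"roll":0},
  {"dp":[0.07,0,-0.009],"roll":0},
  {"dp":[0.085,0,-0.009],"roll":0},
  {"dp":[0.085,0,-0.009],"roll":0},
  {"dp":[0.085,0,-0.009],"roll":0},
], claw=0)

```text
time: 7.5
tcp_pos: [0.6077, 0.0218, 0.0775]
tool_rot: [0.0, 1.569, -0.0]
wrist_force: [0.6, -0.3, -0.5]
width: 0.001
```

```bash
python3 look.py wrist w3 80 300 180 400
```

```text
{'time': 7.55, 'tcp_pos': [0.6079, 0.0218, 0.0777], 'joint_positions': [0.0358, 0.4968, -0.19, 0.8813, -0.0, 0.0359], 'wrist_force': [0.243, 0.5271, 0.1034], 'width': 0.0006}
[[0.003, 0.0, 1.0], [0.0, 1.0, -0.0], [-1.0, 0.0, 0.003]]
```

View pics/w3.png

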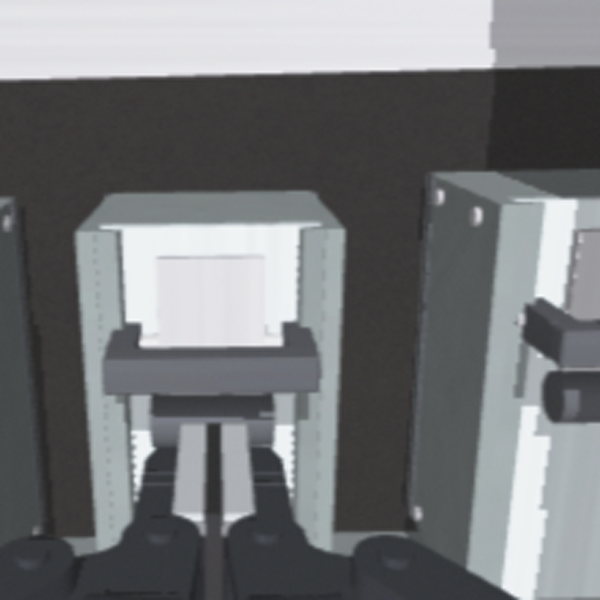

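Run:
```python
from h import *
from bench import viewer
c=viewer.camera("wrist")
q=lambda u,v,z:np.round(ray(c,[180+u/2.727,80+v/2.727],z)[0],4)
print("tip",q(213,422,.0777));print("bar top near edge",q(211,358,.081),"bar top far edge",q(211,391,.081) ,"bar bottom",q(211,391,.073))
print("roll",q(211,420,.069), q(152,400,.069),q(273,400,.069))
print("bar ends",q(104,370,.081),q(320,370,.081),"front rim",q(76,232,.061),q(345,228,.061))
```

```text
tip [0.5993 0.0225 0.0777]
bar top near edge [0.5837 0.0221 0.081 ] bar top far edge [0.5908 0.022  0.081 ] bar bottom [0.5942 0.022  0.073 ]
roll [0.603 0.022 0.069] [0.5981 0.009  0.069 ] [0.5981 0.0357 0.069 ]
bar ends [0.5862 0.0006 0.081 ] [0.5862 0.0439 0.081 ] front rim [ 0.5621 -0.0072  0.061 ] [0.5613 0.051  0.061 ]
```

Bar width (43 mm), rim and tip all agree with the given sizes. The tip edge is about 6 mm behind the bar, over the roll. I press in steps.

>>> play_rows([
  {"dp":[0.006,0,0],"roll":0},
  {"dp":[0.011,0,0],"roll":0},
  {"dp":[0.013,0,0],"roll":0},
  {"dp":[0.013,0,0],"roll":0},
  {"dp":[0.013,0,0],"roll":0},
])

```text
time: 8.22
tcp_pos: [0.6069, 0.0217, 0.0636]
tool_rot: [0.0, 1.57, -0.0]
wrist_force: [0.8, -0.1, 2.4]
width: -0.002
```

>>> play_rows([
  {"dp":[0.002,0,0],"roll":0},
  {"dp":[0.002,0,0],"roll":0},
  {"dp":[0.002,0,0],"roll":0},
])

```text
time: 8.6
tcp_pos: [0.6073, 0.0217, 0.0623]
tool_rot: [0.0, 1.569, -0.0]
wrist_force: [-0.4, -0.7, 7.4]
width: -0.002
```

>>> play_rows([
  {"dp":[0,0,-0.004],"roll":0},
  {"dp":[0,0,-0.008],"roll":0},
  {"dp":[0,0,-0.012],"roll":0},
  {"dp":[0,0,-0.016],"roll":0},
  {"dp":[0,0,-0.02],"roll":0},
  {"dp":[0,0,-0.024],"roll":0},
  {"dp":[0,0,-0.024],"roll":0},
])

```text
time: 9.48
tcp_pos: [0.583, 0.0215, 0.0623]
tool_rot: [-0.0, 1.569, -0.001]
wrist_force: [-0.3, -1.1, 7.4]
width: 0.003
```

```bash
python3 look.py top t1 130 240 195 385
```

```text
{'time': 9.525, 'tcp_pos': [0.583, 0.0215, 0.0623], 'joint_positions': [0.0371, 0.475, -0.276, 0.8184, -0.0005, 0.0374], 'wrist_force': [-0.7782, 0.4125, 7.5778], 'width': 0.0008}
[[0.001, 0.0, 1.0], [-0.0, 1.0, -0.0], [-1.0, -0.0, 0.001]]
```

View pics/t1.png

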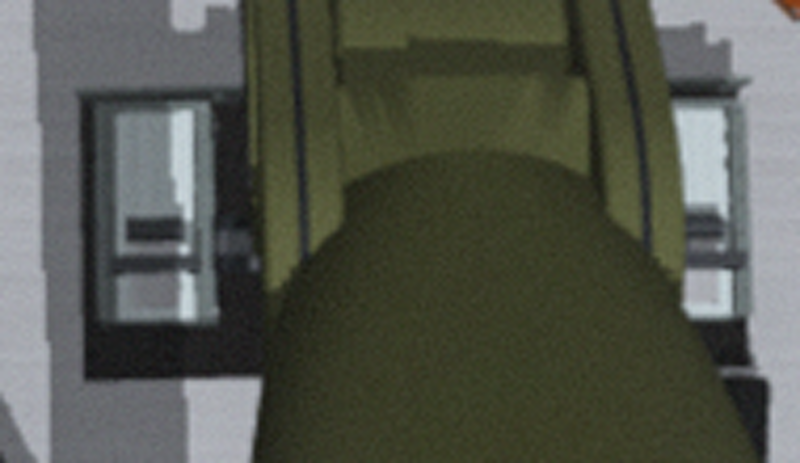

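The arm hides case 2 in the top view. The x force of about 0.5 N shows the lid sliding freely, since dragging the case would take several N. I raise off the roll and push the bar on.

>>> play_rows([
  {"dp":[-0.005,0,-0.002],"roll":0},
  {"dp":[-0.0095,0,-0.004],"roll":0},
  {"dp":[-0.0095,0,-0.01],"roll":0},
  {"dp":[-0.0095,0,-0.018],"roll":0},
  {"dp":[-0.0095,0,-0.026],"roll":0},
  {"dp":[-0.0095,0,-0.034],"roll":0},
  {"dp":[-0.0095,0,-0.042],"roll":0},
  {"dp":[-0.0095,0,-0.05],"roll":0},
  {"dp":[-0.0095,0,-0.058],"roll":0},
  {"dp":[-0.0095,0,-0.064],"roll":0},
  {"dp":[-0.0095,0,-0.069],"roll":0},
  {"dp":[-0.0095,0,-0.073],"roll":0},
  {"dp":[-0.0095,0,-0.073],"roll":0},
])

```text
time: 11.15
tcp_pos: [0.5091, 0.0219, 0.0708]
tool_rot: [0.0, 1.571, 0.0]
wrist_force: [-0.1, 0.3, 0.1]
width: -0.001
```

```bash
python3 look.py wrist w4
```

```text
{'time': 11.2, 'tcp_pos': [0.5092, 0.0219, 0.0707], 'joint_positions': [0.0427, 0.3596, -0.4484, 0.7633, 0.0004, 0.0428], 'wrist_force': [-0.5544, 0.3557, -0.7336], 'width': -0.0012}
[[-0.001, 0.0, 1.0], [0.0, 1.0, -0.0], [-1.0, 0.0, -0.001]]
```

View pics/w4.png

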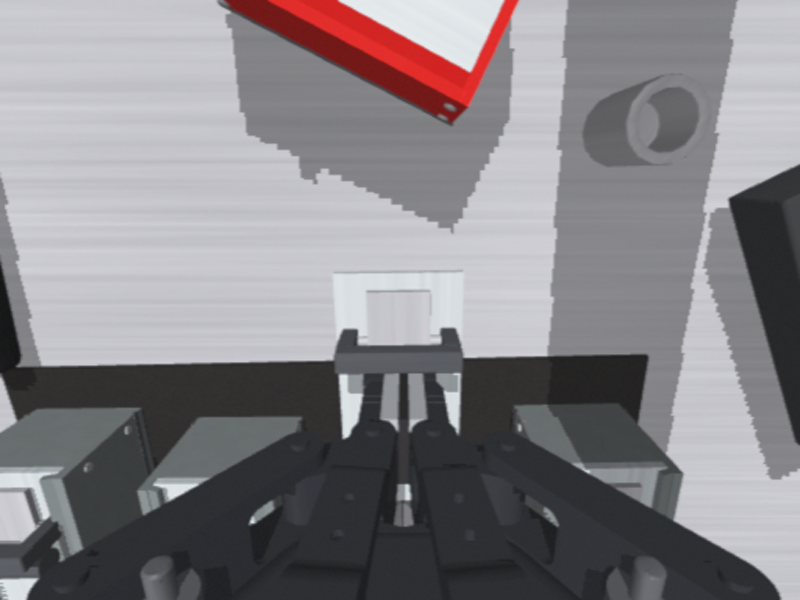

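The lid is out, with the bar at (400,355), and it cleanly clears the red case and socket ahead. I push a few mm more to the stop, then move up and over the case with the jaws turned along x.

>>> play_rows([
  {"dp":[0,0,-0.004],"roll":0},
  {"dp":[0,0,-0.007],"roll":0},
  {"dp":[0,0,-0.007],"roll":0},
  {"dp":[0,0,-0.002],"roll":0},
  {"dp":[-0.04,0,0.01],"roll":10},
  {"dp":[-0.09,0,0.04],"roll":20},
  {"dp":[-0.09,0,0.08],"roll":30},
  {"dp":[-0.09,0,0.106],"roll":40},
  {"dp":[-0.09,0,0.106],"roll":50},
  {"dp":[-0.09,0,0.106],"roll":60},
  {"dp":[-0.09,0,0.106],"roll":70},
  {"dp":[-0.09,0,0.106],"roll":80},
  {"dp":[-0.09,0,0.106],"roll":90},
  {"dp":[-0.09,0,0.106],"roll":90},
  {"dp":[-0.09,0,0.106],"roll":90},
  {"dp":[-0.09,0,0.106],"roll":90},
])

```text
time: 13.2
tcp_pos: [0.6156, 0.0217, 0.1607]
tool_rot: [1.208, 1.21, -1.208]
wrist_force: [0.5, -0.5, -0.2]
width: -0.0
```

```bash
python3 look.py wrist w5;python3 - <<'E'
from h import *
from bench import viewer
import pickle
pickle.dump(viewer.camera("wrist"),open("w5.pkl","wb"))
E
```

```text
{'time': 13.25, 'tcp_pos': [0.6156, 0.0217, 0.1608], 'joint_positions': [0.0353, 0.4498, -0.0368, 1.0842, -0.0, 1.6052], 'wrist_force': [0.11, 0.1466, 1.0119], 'width': 0.0002}
[[-0.0, 1.0, 0.001], [-0.0, 0.001, -1.0], [-1.0, -0.0, 0.0]]
```

View pics/w5.png

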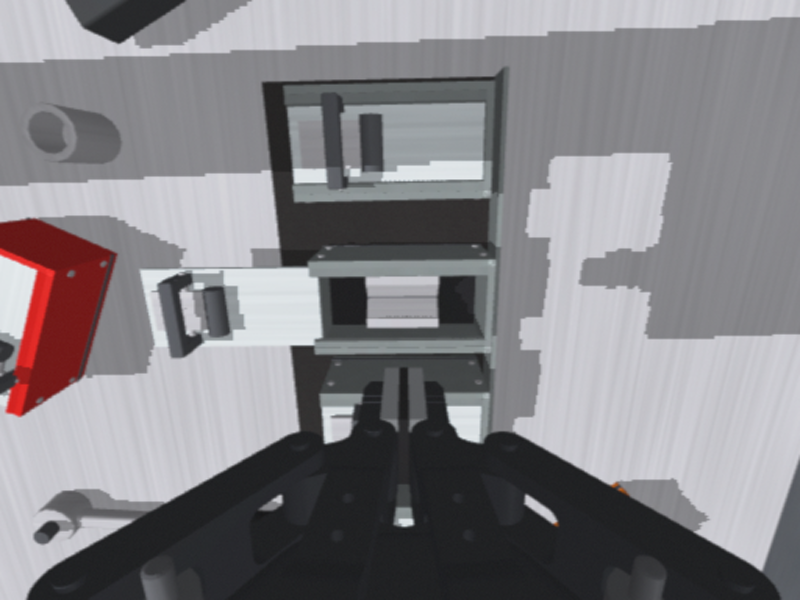

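The V-block is visible in case 2, at x-pixels 366–438 and y 277–327. The lid is fully out with its bar at (175,318). I compute the block centre from this.

Run:
```python
from h import *
import pickle
c=pickle.load(open("w5.pkl","rb"))
q=lambda u,v,z:np.round(ray(c,[u*.64,v*.64],z)[0],4)
for p in((367,277),(438,277),(366,327),(438,327)):print(q(*p,.047))
print("rims near/far",q(308,277,.061),q(318,350,.061),q(492,348,.061),q(495,270,.061)); print("lid rear visible",q(321,300,.057))
```

```text
[0.5938 0.0377 0.047 ]
[0.6375 0.0377 0.047 ]
[0.5924 0.0049 0.047 ]
[0.6384 0.0049 0.047 ]
rims near/far [0.5607 0.041  0.061 ] [ 0.5638 -0.005   0.061 ] [ 0.6706 -0.0036  0.061 ] [0.6693 0.0452 0.061 ]
lid rear visible [0.5666 0.0258 0.057 ]
```

Size is 45 x 33 mm and the centre is (0.6156, 0.0213), which matches. I open to 70% and descend.

>>> play_rows([
  {"dp":[0,0,0],"roll":0},
  {"dp":[0,0,0],"roll":0},
  {"dp":[0,0,0],"roll":0},
  {"dp":[0,0,0],"roll":0},
  {"dp":[0.04,0,0],"roll":0},
  {"dp":[0.08,0,0],"roll":0},
  {"dp":[0.105,0,0],"roll":0},
  {"dp":[0.125,0,0],"roll":0},
  {"dp":[0.14,0,0],"roll":0},
  {"dp":[0.14,0,0],"roll":0},
], claw=70)

```text
time: 14.55
tcp_pos: [0.6146, 0.0217, 0.0197]
tool_rot: [1.208, 1.211, -1.211]
wrist_force: [-0.6, 0.2, -0.1]
width: 0.701
```

>>> play_rows([
  {"dp":[0,0,0],"roll":0},
  {"dp":[0,0,0],"roll":0},
  {"dp":[0,0,0],"roll":0},
  {"dp":[0,0,0],"roll":0},
  {"dp":[0,0,0],"roll":0},
], claw=35)

```text
time: 15.18
tcp_pos: [0.6164, 0.0217, 0.0218]
tool_rot: [1.21, 1.208, -1.208]
wrist_force: [0.6, -0.2, 5.7]
width: 0.512
```

Width 0.51 is 43.5 mm, so the block is held. I lift it and carry it over the plate.

>>> play_rows([
  {"dp":[-0.03,0,0],"roll":0},
  {"dp":[-0.07,0,0],"roll":0},
  {"dp":[-0.115,0,0],"roll":0},
  {"dp":[-0.12,-0.015,-0.03],"roll":0},
  {"dp":[-0.12,-0.035,-0.07],"roll":0},
  {"dp":[-0.12,-0.06,-0.115],"roll":0},
  {"dp":[-0.12,-0.085,-0.16],"roll":0},
  {"dp":[-0.12,-0.11,-0.2],"roll":0},
  {"dp":[-0.12,-0.13,-0.23],"roll":0},
  {"dp":[-0.12,-0.14,-0.247],"roll":0},
  {"dp":[-0.12,-0.14,-0.247],"roll":0},
  {"dp":[-0.12,-0.14,-0.247],"roll":0},
  {"dp":[-0.1,-0.14,-0.247],"roll":0},
  {"dp":[-0.075,-0.14,-0.247],"roll":0},
  {"dp":[-0.055,-0.14,-0.247],"roll":0},
  {"dp":[-0.045,-0.14,-0.247],"roll":0},
  {"dp":[-0.04,-0.14,-0.247],"roll":0},
  {"dp":[-0.04,-0.14,-0.247],"roll":0},
])

```text
time: 17.42
tcp_pos: [0.4761, 0.2685, 0.061]
tool_rot: [1.21, 1.209, -1.209]
wrist_force: [0.2, 1.1, -4.5]
width: 0.511
```

```bash
python3 look.py scene s1 60 220 200 400
```

```text
{'time': 17.475, 'tcp_pos': [0.4763, 0.2688, 0.0613], 'joint_positions': [0.5139, 0.423, -0.3713, 0.7755, -0.0, 2.0852], 'wrist_force': [0.2252, -1.0615, -4.0635], 'width': 0.5128}
[[0.001, 1.0, -0.001], [0.0, -0.001, -1.0], [-1.0, 0.001, -0.0]]
```

View pics/s1.png

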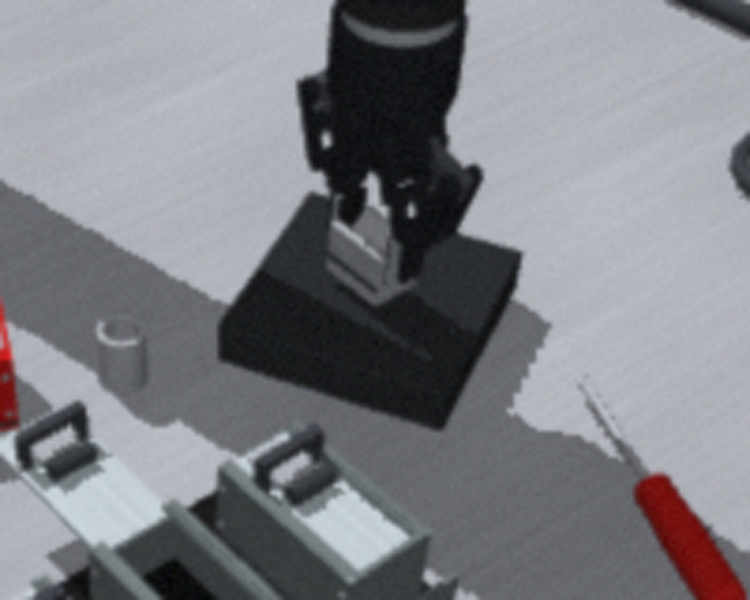

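The block hangs upright over the middle of the plate, at (375,250) in the crop, and weighs about 4 N. I lower it slowly.

>>> play_rows([
  {"dp":[0.003,0,0],"roll":0},
  {"dp":[0.005,0,0],"roll":0},
  {"dp":[0.007,0,0],"roll":0},
  {"dp":[0.008,0,0],"roll":0},
  {"dp":[0.008,0,0],"roll":0},
])

```text
time: 18.1
tcp_pos: [0.4755, 0.2687, 0.0527]
tool_rot: [1.209, 1.209, -1.209]
wrist_force: [-0.2, -0.0, -4.5]
width: 0.513
```

>>> play_rows([
  {"dp":[0.0005,0,0],"roll":0},
  {"dp":[0.001,0,0],"roll":0},
  {"dp":[0.0015,0,0],"roll":0},
  {"dp":[0.0015,0,0],"roll":0},
])

```text
time: 18.6
tcp_pos: [0.4756, 0.2687, 0.0513]
tool_rot: [1.209, 1.209, -1.209]
wrist_force: [-0.9, -0.3, -4.4]
width: 0.51
```

>>> play_rows([
  {"dp":[0.0005,0,0],"roll":0},
  {"dp":[0.001,0,0],"roll":0},
  {"dp":[0.001,0,0],"roll":0},
])

```text
time: 18.98
tcp_pos: [0.4757, 0.2688, 0.0508]
tool_rot: [1.21, 1.209, -1.209]
wrist_force: [-1.1, -1.3, 2.3]
width: 0.512
```

>>> play_rows([
  {"dp":[0.0005,0,0],"roll":0},
  {"dp":[0.001,0,0],"roll":0},
  {"dp":[0.001,0,0],"roll":0},
])

```text
time: 19.35
tcp_pos: [0.4757, 0.2687, 0.0508]
tool_rot: [1.21, 1.209, -1.209]
wrist_force: [-4.2, -2.6, 10.5]
width: 0.511
```

Contact is made. I release, rise, turn back, and go to in front of the lid bar.

>>> play_rows([
  {"dp":[0,0,0],"roll":0},
  {"dp":[0,0,0],"roll":0},
  {"dp":[0,0,0],"roll":0},
  {"dp":[0,0,0],"roll":0},
  {"dp":[-0.02,0,0],"roll":0},
  {"dp":[-0.07,0,0],"roll":0},
  {"dp":[-0.11,0,0],"roll":0},
  {"dp":[-0.11,0,0],"roll":0},
], claw=75)

```text
time: 20.35
tcp_pos: [0.4781, 0.2702, 0.1628]
tool_rot: [1.215, 1.207, -1.203]
wrist_force: [-0.1, 0.4, 0.3]
width: 0.752
```

>>> play_rows([
  {"dp":[0,0,0.03],"roll":-10},
  {"dp":[0,-0.005,0.07],"roll":-20},
  {"dp":[0,-0.01,0.11],"roll":-30},
  {"dp":[0,-0.018,0.15],"roll":-40},
  {"dp":[0,-0.018,0.19],"roll":-50},
  {"dp":[0,-0.018,0.225],"roll":-60},
  {"dp":[0,-0.018,0.247],"roll":-70},
  {"dp":[0,-0.018,0.247],"roll":-80},
  {"dp":[0,-0.018,0.247],"roll":-90},
  {"dp":[0,-0.018,0.247],"roll":-90},
  {"dp":[0,-0.018,0.247],"roll":-90},
  {"dp":[0,-0.018,0.247],"roll":-90},
], claw=0)

```text
time: 21.85
tcp_pos: [0.4574, 0.0219, 0.1591]
tool_rot: [0.001, 1.571, -0.001]
wrist_force: [0.0, 0.8, 1.3]
width: 0.0
```

```bash
python3 look.py wrist w6;python3 - <<'E'
from h import *
from bench import viewer
import pickle
pickle.dump([viewer.camera("wrist"),viewer.camera("top")],open("w6.pkl","wb"))
E
```

```text
{'time': 21.9, 'tcp_pos': [0.4575, 0.0218, 0.1591], 'joint_positions': [0.0477, 0.1928, -0.4259, 0.9523, 0.0, 0.0486], 'wrist_force': [0.5238, 0.1858, 0.2379], 'width': -0.0042}
[[-0.0, 0.001, 1.0], [-0.0, 1.0, -0.001], [-1.0, -0.0, -0.0]]
```

View pics/w6.png

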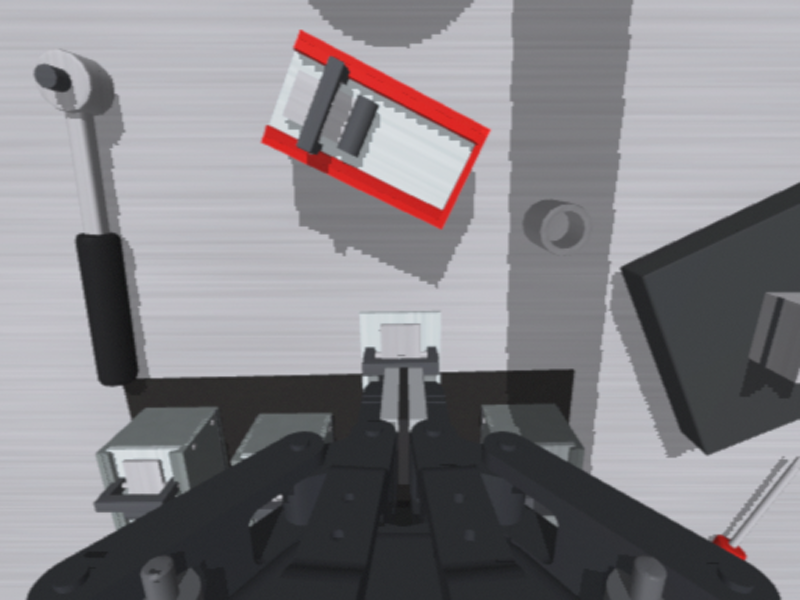

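The V-block stands on the plate at (785,340). The bar is at (401,365) and the lid's front edge at (401,312). I check the bar's x before descending in front of it.

Run:
```python
from h import *
import pickle
c=pickle.load(open("w6.pkl","rb"))[0]
q=lambda u,v,z:np.round(ray(c,[u*.64,v*.64],z)[0],4)
print("bar front top",q(401,359,.081),q(401,366,.081),"lid front",q(360,312,.057),q(441,312,.057),"bar ends",q(363,362,.081),q(439,362,.081))
```

```text
bar front top [0.4814 0.0213 0.081 ] [0.4857 0.0213 0.081 ] lid front [ 0.4613 -0.0035  0.057 ] [0.4614 0.0454 0.057 ] bar ends [ 4.832e-01 -2.000e-04  8.100e-02] [0.4832 0.0428 0.081 ]
```

>>> play_rows([
  {"dp":[0.04,0,-0.002],"roll":0},
  {"dp":[0.07,0,-0.002],"roll":0},
  {"dp":[0.082,0,-0.002],"roll":0},
  {"dp":[0.086,0,-0.002],"roll":0},
  {"dp":[0.086,0,-0.002],"roll":0},
  {"dp":[0.086,0,-0.002],"roll":0},
])

```text
time: 22.75
tcp_pos: [0.4566, 0.0218, 0.0743]
tool_rot: [0.0, 1.569, -0.0]
wrist_force: [-0.1, -0.9, 1.2]
width: -0.001
```

>>> play_rows([
  {"dp":[0,0,0.008],"roll":0},
  {"dp":[0,0,0.016],"roll":0},
  {"dp":[0,0,0.024],"roll":0},
  {"dp":[0,0,0.032],"roll":0},
  {"dp":[0,0,0.04],"roll":0},
  {"dp":[0,0,0.048],"roll":0},
  {"dp":[0,0,0.056],"roll":0},
  {"dp":[0,0,0.064],"roll":0},
  {"dp":[0,0,0.072],"roll":0},
  {"dp":[0,0,0.08],"roll":0},
  {"dp":[0,0,0.088],"roll":0},
  {"dp":[0,0,0.092],"roll":0},
  {"dp":[0,0,0.092],"roll":0},
])

```text
time: 24.38
tcp_pos: [0.5483, 0.0216, 0.0734]
tool_rot: [-0.0, 1.57, -0.001]
wrist_force: [0.3, -0.3, 0.0]
width: 0.004
```

>>> play_rows([
  {"dp":[0,0,0.004],"roll":0},
  {"dp":[0,0,0.008],"roll":0},
  {"dp":[0,0,0.012],"roll":0},
  {"dp":[0,0,0.016],"roll":0},
  {"dp":[0,0,0.02],"roll":0},
  {"dp":[0,0,0.02],"roll":0},
])

```text
time: 25.12
tcp_pos: [0.568, 0.0218, 0.0732]
tool_rot: [0.0, 1.571, -0.0]
wrist_force: [-2.2, 0.0, 1.4]
width: 0.002
```

>>> play_rows([
  {"dp":[0,0,0.003],"roll":0},
  {"dp":[0,0,0.005],"roll":0},
  {"dp":[0,0,0.005],"roll":0},
])

```text
time: 25.5
tcp_pos: [0.5704, 0.0216, 0.0731]
tool_rot: [-0.0, 1.575, -0.0]
wrist_force: [-7.9, 0.2, 6.5]
width: -0.001
```

>>> play_rows([
  {"dp":[0,0,0.002],"roll":0},
  {"dp":[0,0,0.004],"roll":0},
  {"dp":[0,0,0.004],"roll":0},
])

```text
time: 25.88
tcp_pos: [0.5782, 0.0217, 0.0736]
tool_rot: [0.0, 1.568, -0.0]
wrist_force: [-0.5, -0.4, 0.5]
width: -0.001
```

>>> play_rows([
  {"dp":[0,0,0.002],"roll":0},
  {"dp":[0,0,0.004],"roll":0},
  {"dp":[0,0,0.004],"roll":0},
])

```text
time: 26.25
tcp_pos: [0.5785, 0.0218, 0.0731]
tool_rot: [0.0, 1.575, 0.0]
wrist_force: [-6.0, -0.4, 5.2]
width: -0.0
```

```bash
cat > bar.py <<'E'
from h import *
from bench import viewer,bot
import pickle,sys
d=[viewer.camera("wrist"),viewer.camera("top"),viewer.camera("scene")];pickle.dump(d,open(sys.argv[1],"wb"))
s=bot.sense();print(np.round(s["tcp_pos"],4),np.round(s["wrist_force"],1))
c=d[0];g=cv2.cvtColor(c["image"],cv2.COLOR_BGR2GRAY)
# column profile through case 2 lid, beside fingers
for y in(.008,.036):
    xs=np.arange(.53,.64,.002);p=proj(c,np.c_[xs,xs*0+y,xs*0+.061])
    print(y,[int(g[int(round(v)),int(round(u))]) if 0<=v<384 and 0<=u<512 else -1 for u,v in p])
E
python3 bar.py w7.pkl
```

```text
[0.5785 0.0218 0.0731] [-5.4  0.1  3.1]
0.008 [59, 60, 58, 56, 56, 59, 57, 59, 57, 57, 72, 126, 128, 126, 129, 129, 128, 128, 201, 240, 240, 240, 240, 240, 240, 240, 237, 74, 55, 71, 54, 61, 55, 56, 55, 48, 55, 56, 72, 55, 56, 55, 56, 55, 55, 55, 53, 46, 55, 55, 55, 55, 55, 55, 55]
0.036 [56, 57, 56, 58, 56, 58, 59, 58, 57, 57, 96, 125, 126, 126, 126, 128, 130, 133, 200, 237, 237, 237, 237, 237, 237, 237, 219, 57, 56, 59, 56, 60, 55, 56, 55, 55, 56, 54, 67, 56, 56, 54, 55, 56, 54, 56, 53, 48, 55, 56, 55, 55, 56, 54, 55]
```

The force rose to 8 N and then the case slipped, while a lid needs only 3 N, so it is probably shut. I back off and verify from the top.

>>> play_rows([
  {"dp":[0,0,-0.012],"roll":0},
  {"dp":[0,0,-0.02],"roll":0},
  {"dp":[-0.04,0,-0.04],"roll":0},
  {"dp":[-0.09,0,-0.08],"roll":0},
  {"dp":[-0.12,0,-0.13],"roll":0},
  {"dp":[-0.12,0,-0.18],"roll":0},
  {"dp":[-0.12,0,-0.2],"roll":0},
  {"dp":[-0.12,0,-0.2],"roll":0},
  {"dp":[-0.12,0,-0.2],"roll":0},
])

```text
time: 27.52
tcp_pos: [0.3825, 0.0218, 0.1935]
tool_rot: [0.0, 1.569, -0.0]
wrist_force: [0.5, 0.9, 0.2]
width: -0.003
```

Run:
```python
from h import *
from bench import viewer,bot
import pickle
d={n:viewer.camera(n) for n in("top","scene","wrist")};pickle.dump(d,open("d1.pkl","wb"))
o=pickle.load(open("d0.pkl","rb"))
for u0 in(232,275.5,317,360):
  for c in(o["top"],d["top"]):
    g=cv2.cvtColor(c["image"],cv2.COLOR_BGR2GRAY)
    print(u0,[int(x) for x in g[:,int(u0)-5:int(u0)+6].mean(1)[174:208]])
a=d["top"]["image"][135:235,200:380];b=d["scene"]["image"][100:320,120:330]
a=cv2.resize(a,(720,400),interpolation=cv2.INTER_CUBIC)[:,:]
a=cv2.resize(a,(400,222));b=cv2.resize(b,None,fx=1.9,fy=1.9,interpolation=cv2.INTER_CUBIC)
out=np.zeros((b.shape[0],b.shape[1]+400,3),np.uint8);out[:b.shape[0],:b.shape[1]]=b;out[:222,b.shape[1]:]=a
e=d["top"]["image"][180:300,100:220];out[222:222+190,b.shape[1]:b.shape[1]+190]=cv2.resize(e,(190,190))
cv2.imwrite("pics/fin.png",out);print(out.shape)
```

```text
232 [178, 178, 178, 178, 155, 125, 110, 83, 51, 49, 60, 59, 44, 67, 94, 99, 80, 62, 59, 65, 94, 139, 155, 155, 154, 155, 155, 155, 156, 171, 180, 158, 102, 48]
232 [110, 108, 110, 109, 110, 111, 110, 81, 47, 38, 39, 37, 34, 68, 92, 94, 70, 46, 40, 43, 57, 85, 95, 96, 96, 98, 97, 105, 110, 121, 127, 107, 67, 31]
275.5 [176, 140, 112, 90, 58, 50, 60, 61, 45, 55, 87, 98, 82, 64, 60, 59, 85, 135, 156, 156, 155, 156, 154, 155, 152, 169, 180, 173, 117, 58, 36, 32, 31, 32]
275.5 [110, 84, 49, 35, 36, 33, 31, 60, 87, 93, 67, 43, 37, 40, 65, 88, 95, 96, 94, 95, 95, 96, 91, 103, 110, 96, 61, 37, 27, 23, 25, 24, 25, 24]
317 [178, 157, 127, 98, 62, 48, 59, 63, 47, 51, 84, 97, 85, 66, 60, 59, 69, 131, 154, 154, 154, 155, 153, 154, 154, 170, 180, 179, 124, 63, 39, 31, 32, 31]
317 [177, 157, 125, 97, 61, 48, 55, 62, 43, 51, 83, 95, 82, 64, 59, 59, 70, 130, 153, 153, 154, 153, 153, 153, 154, 170, 179, 178, 124, 61, 38, 29, 30, 32]
360 [177, 177, 177, 168, 133, 114, 86, 55, 52, 60, 62, 48, 63, 88, 96, 81, 65, 59, 61, 82, 133, 153, 153, 153, 152, 152, 153, 156, 170, 177, 161, 105, 51, 31]
360 [176, 176, 177, 167, 135, 111, 87, 55, 53, 58, 63, 46, 63, 87, 95, 83, 65, 58, 61, 80, 131, 152, 153, 151, 151, 152, 151, 153, 169, 176, 160, 106, 51, 32]
(418, 799, 3)
```

View pics/fin.png

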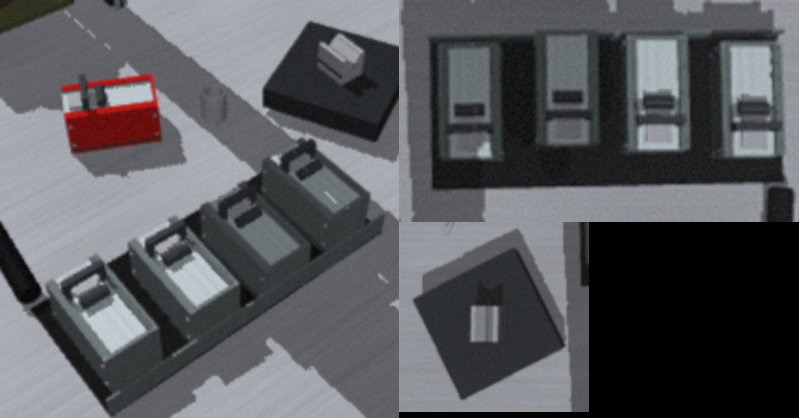

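The V-block is on the plate. All the cases stand, and cases 3 and 4 are unchanged. Case 2's bar-to-front-edge distance matches case 1 (11.75 against 11.6 px), but its roll sits about 0.3 px nearer the bar, so the catch needs a better check. I return to the same relative pose as the first wrist reference and compare.

>>> play_rows([
  {"dp":[0,0,0.05],"roll":0},
  {"dp":[0,0,0.1],"roll":0},
  {"dp":[0,0,0.15],"roll":0},
  {"dp":[0.016,0,0.2],"roll":0},
  {"dp":[0.032,0.001,0.237],"roll":0},
  {"dp":[0.032,0.001,0.237],"roll":0},
  {"dp":[0.032,0.001,0.237],"roll":0},
  {"dp":[0.032,0.001,0.237],"roll":0},
], claw=85)

```text
time: 28.68
tcp_pos: [0.617, 0.0227, 0.1618]
tool_rot: [0.0, 1.571, -0.0]
wrist_force: [0.1, 0.1, -0.3]
width: 0.847
```

Run:
```python
from h import *
from bench import viewer,bot
import pickle
c=viewer.camera("wrist");pickle.dump(c,open("w8.pkl","wb"));o=pickle.load(open("w.pkl","rb"))
print(np.round(bot.sense()["tcp_pos"],4))
for n,k in(("ref",o),("now",c)):
    g=cv2.cvtColor(k["image"],cv2.COLOR_BGR2GRAY)
    print(n,[int(x) for x in g[130:200,253:264].mean(1)])
    print(n,"x-prof roll row",[int(x) for x in g[187:190,235:282].mean(0)])
```

```text
[0.6171 0.0227 0.162 ]
ref [52, 52, 52, 55, 77, 110, 113, 114, 123, 178, 225, 229, 229, 229, 229, 228, 221, 201, 209, 210, 210, 210, 210, 210, 210, 210, 210, 210, 210, 210, 210, 210, 210, 210, 210, 209, 209, 200, 103, 81, 99, 101, 101, 100, 99, 98, 98, 97, 96, 134, 138, 136, 112, 63, 54, 64, 92, 98, 109, 107, 101, 96, 90, 83, 76, 95, 151, 157, 158, 172]
ref x-prof roll row [114, 100, 92, 133, 157, 160, 159, 156, 126, 99, 95, 95, 95, 95, 95, 95, 95, 95, 95, 96, 104, 108, 108, 108, 104, 106, 108, 108, 109, 108, 108, 109, 109, 108, 108, 109, 109, 108, 110, 133, 152, 158, 159, 157, 130, 101, 97]
now [52, 52, 51, 52, 52, 52, 64, 110, 114, 114, 115, 125, 182, 227, 230, 230, 230, 230, 228, 217, 202, 211, 212, 212, 212, 211, 211, 211, 211, 211, 211, 211, 211, 211, 211, 211, 211, 211, 211, 210, 201, 104, 81, 99, 102, 102, 100, 99, 99, 99, 98, 98, 135, 139, 135, 96, 59, 56, 66, 102, 110, 111, 106, 100, 95, 89, 81, 77, 112, 154]
now x-prof roll row [99, 138, 158, 160, 158, 142, 101, 74, 74, 74, 75, 75, 75, 75, 75, 75, 74, 75, 74, 75, 75, 75, 75, 75, 74, 75, 75, 75, 75, 76, 75, 75, 76, 75, 75, 77, 95, 137, 156, 160, 160, 158, 124, 96, 95, 100, 127]
```

Bar and front edge shifted together by exactly 3.0 px, so the lid is home to about 0.1 mm. The roll moved 2.85 px. I compute how much a pressed catch would show.

Run:
```python
from h import *
import pickle
c=pickle.load(open("w8.pkl","rb"));o=pickle.load(open("w.pkl","rb"))
x=.6155-.010
for k,dx in((o,0),(c,.004)):
    for dz in(0,-.0011,-.0045): print(dx,dz,np.round(proj(k,[[x+dx-.006,.022,.063+dz],[x+dx,.022,.069+dz],[x+dx+.006,.022,.063+dz],[x+dx-.022,.022,.081],[x+dx-.044,.022,.061]])[:,1],2))
```

```text
0 0 [180.59 188.75 193.22 167.19 137.8 ]
0 -0.0011 [180.29 188.42 192.88 167.19 137.8 ]
0 -0.0045 [179.39 187.39 191.83 167.19 137.8 ]
0.004 0 [182.7  190.87 195.26 169.55 140.14]
0.004 -0.0011 [182.39 190.52 194.91 169.55 140.14]
0.004 -0.0045 [181.46 189.48 193.84 169.55 140.14]
```

At rest the roll should shift about 2.65 px for a bar shift of 3.0 px. I measured 2.8, and a pressed roll would show more than 1 px less, so the catch has sprung back. I hand in.

```bash
python3 -c "
from bench import ticket,bot
s=bot.sense();print(s['wrist_force'],s['tcp_pos']);print(ticket.hand_in())"
```

```text
[ 0.15572318 -0.30849372 -0.18093863] [0.61707848 0.02268608 0.16201726]
the job is handed in; nothing more can be done
None
```

I weighed case 2 (second from the left in the top view) at about 7.6 N, or 0.78 kg. That is clearly the heavy one, so I did not lift the other three. I pressed its catch, slid the lid out, set the V-block (about 4.4 N) on the surface plate, and pushed the lid shut. The job was handed in at about 29 s.

**Last checks:**
- **V-block:** the pictures show it standing upright near the middle of the plate.
- **Lid:** compared with the first wrist picture, the bar and the case's front edge shifted together by 3.0 px, so the lid is home to about 0.1 mm.
- **Catch:** the roll moved about 2.8 px, where 2.65 px was expected at rest and a pressed catch would show more than 1 px less. An earlier top-view comparison had the roll about 0.3 px nearer the bar, which disagreed slightly; the closer wrist check cleared it.
- **Cases:** case 2 slid back about 3–5 mm during closing. Cases 3 and 4 are unchanged in the top-view profiles, and case 1 showed no visible movement.
- **Tools:** the socket and ratchet looked undisturbed. The screwdriver was out of frame in the last picture viewed, and I did not measure any of the three.
- **Arm:** it was clear of everything, with less than 0.4 N at the wrist.

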